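# Refit the sprung scraper bar of the sole-cementing machine

## Robot

A 6-joint arm with a two-finger parallel gripper is mounted at the origin on the work surface. World frame = base frame: x ahead of the robot, y to its left, z up, the work surface at z = 0. Lengths are in m, angles in rad, forces in N, time in s.
With the tool pointing down it reaches from about 0.325 to 0.9 m from the base axis. Payload 6.1 kg.
Tool frame: the origin (TCP) lies between the finger pads; the fingertips stand 8 mm ahead of it and the grasp point (between the pads) lies 11 mm behind it; z points along the fingers, y is the line along which they close (so a half turn about z gives the same grasp; the last joint's range is limited). The gripper opens to 87 mm and grips with 3 to 60 N. Pads are 19 mm wide; open, the fingers measure 117 mm over their backs; the gripper's body (75 mm by 190 mm) begins 51 mm behind the grasp point.
Start: joints at [-1.28, 0.22, 1.526, -0, 1.395, -0.126], TCP at [0.253, -0.571, 0.231] pointing down, gripper open.
Joint ranges: [-2.98, 2.98], [-0.91, 2.08], [0.09, 2.57], [-1.24, 4.39], [0.2, 2.65], [-2.68, 2.68]. Speed limits (rad/s): [2.57, 2.57, 3.01, 3.14, 3.14, 3.14].

## Interface

Orientations are given as a unit quaternion [x, y, z, w].
In Python, from bench import ctrl, imaging gives the robot as it stands.
- The arm moves only by the tool move_arm, never from a script. Its argument "moves" is a list of rows, each a list of 7 numbers: the closure in counts, from 0 (fully open) to 255 (shut), then the shift along the world's x, y, z in m, then the turn, a rotation vector about the world's x, y, z in rad. In form: [[fingers, dx, dy, dz, wx, wy, wz], ...]. A call has 1 to 20 rows; each row shifts and turns the commanded pose from where the row before left it; what a row does not reach is not made up. A row lasts 1/10 s, in which the tool goes at most 50 mm and 8.59 degrees, less where a joint would pass 70% of its speed; a pose out of reach is approached as far as the arm can. A call with a gripper value outside its range is refused whole. The fingers move at their own pace and stop on an object; "force" is the grip in N (left out, the last holds). Time passes only in rows, so rows that do not move let the fingers close. It gives the time, the measured TCP pose, the force, the opening and the grip force at its end, in the units of the state.
- ctrl.read_state(): the state, without advancing time (a new reading comes with each control period).
- imaging.camera(name): name is "side" or "top" or "wrist"; returns the picture (420x560x3 uint8, red, green, blue); there is no depth.
- imaging.camera_params(name): a dict with "camera_matrix" (3x3 intrinsics, pixels), "rvec" (rotation vector, rad) and "tvec" (3), from world to camera coordinates, as OpenCV has them. Camera axes: x right, y down, z forward; pixel columns grow to the right and rows downward; lengths in m; the calibration is good to about 2 mm. A picture is of the moment at which its call begins: read the wrist's pose just before it. camera_params takes no time and is no camera call; for the wrist camera it gives the pose at the moment of the call.
- ctrl.close_job(): hands the job in; it is judged then, once.
The state is a dict: "t": time; "joints": joint angles; "qvel": joint speeds; "joint_efforts": joint torques, N m; "eef_pos": TCP position; "orientation": TCP orientation; "contact_force": force on the tool from outside, world axes, zero at the start; "wrist_torque": the same for the moment, N m; "gripper_width": opening from 0.0 (shut) to 1.0 (fully open); "grasp_force": force on a finger pad.
Only numpy, scipy, OpenCV 4.12 (cv2) and the standard library are available. Lean on these libraries where they do the work, as an engineer would, in place of code of your own. Each camera call takes 0.05 s, during which the arm holds its last target. There are 200 camera calls.

## Task

Put the spring-pinned steel scraper bar from its wooden cradle back into the small sole-cementing machine: bring its long sprung pin down into the open slot of the tall cheek, push the bar against that spring until the short pin clears the short cheek, slide it down to the floor of the slot, and, still holding the bar, ease it back so that the short pin goes fully home into the blind hole; then let go with the bar level. Keep the pressure on the machine gentle (under 20 N) and leave the tin, the hammer and the sole cutter alone.

Things in the scene. Friction and masses are not known exactly. Their poses are not given: they have to be found in the camera images.
- bar: Dark steel scraper bar with a round steel pin at each end, 0.2 to 0.3 kg. Block 26 (x) x 90 (y) x 30 mm (z), thin scraper lip 8 mm further down; origin at the block's centre, on the pins' axis; +y to the sprung pin. At the start it lies level in the cradle, axis 45 mm above the table, lip down; the middle is free to grasp across its 26 mm.
- sprung_tip (a point): Round tip of the bar's long pin (10 mm diameter), on the axis, 73 mm from the bar's origin when free (28 mm out of the block). The pin pushes in along the axis by up to 18 mm against a spring: 3 N at the start plus 0.35 N per mm (9.3 N at 18 mm), then a rigid stop. Pins slide easily on the cheeks (friction about 0.2).
- fixed_tip (a point): Nearly square end of the bar's short, rigid pin (10 mm diameter, 12 mm out of the block), on the axis, 57 mm from the bar's origin.
- cradle: Wooden rest fixed to the table: plate 90 x 110 mm, 8 mm thick, with two supports at y = +-39 mm (9 mm thick, 30 mm high, with side stops to 38 mm high, 30 mm apart in x) under the block's ends. Origin under the plate's centre; the bar lies along its y axis.
- machine: Machine fixed to the table: green base 14 mm high (x +-55, y -90 to 150 mm), green housing (y 84 to 140, 95 mm high), and an aluminium yoke with two cheeks, inner faces at y = +-55.5 mm, each 44 mm wide in x, 16 mm thick. Origin on the table under the middle between the cheeks; +y to the tall cheek. A steel roller runs below at x = 0, its top 48 to 68 mm above the table.
- tin: Bystander: adhesive tin with paper label, 72 mm diameter, 90 mm high; origin under its centre.
- hammer: Bystander: hammer lying on the table.
- die: Bystander: sole-shaped steel cutter frame, 240 x 90 mm, 18 mm high; origin under its middle.
- slot (a point): Tall cheek's slot, at its inner face, x = 0: point on the floor (70 mm up) if the yoke were lowest. Slot open at the top and inwards, 13 mm wide, mouth flared to about 18 mm in the top 8 mm, back wall 8 mm in. Cheek top 52 mm above the floor. A screw has set the whole yoke, both cheeks, 0 to 20 mm higher than this point tells: not measured, to be felt; it stays put in use.
- hole (a point): Short cheek's blind hole, 15 mm wide, 8 mm deep, at the inner face: point at the seated bar's axis (75 mm up) if the yoke were lowest; truly 0 to 20 mm higher, as the slot. Hole from 7.5 below to 7 mm above this axis; cheek top 11 above it. Seated, the bar's centre is at machine y = -6.5 mm, spring in by 3 mm. The short pin clears the cheek above y = +1.5; spring stop at +8.5.
There are look-alikes about, which are no part of the job. Of the things that look like the bar, the middle-sized one is meant.

How it is judged:
On the way, in this order (a step that is already met when the one before it is completed fails the run):
1. the bar is lifted out of the cradle (axis more than 90 mm up) (height (world z) of bar above 0.09 m), for 0.1 s.
2. the sprung pin is in the tall cheek's slot and pressed in by more than 9 mm (distance between sprung_tip and fixed_tip below 0.121 m and y of sprung_tip in the frame of machine between 0.058 and 0.068 m and x of sprung_tip in the frame of machine between -0.006 and 0.006 m and z of sprung_tip in the frame of machine below 0.142 m), for 0.1 s.
3. the fixed pin goes more than 5 mm into the short cheek's hole while the fingers still hold the bar (y of fixed_tip in the frame of machine between -0.067 and -0.0605 m and height (world z) of fixed_tip below 0.1 m and distance between sprung_tip and fixed_tip above 0.122 m and contact force between the fingers and bar above 1 N), for 0.1 s.
At the end, for the whole second after the job is handed in: The bar rests between the cheeks, released: the sprung pin is more than 5 mm deep in the tall cheek's slot, down by its floor (tip 71 to 99 mm above the table), the fixed pin more than 5 mm deep in the short cheek's hole, both tips within 4 mm of the middle plane, the bar level within 2.3 degrees (y of sprung_tip in the frame of machine above 0.0605 m and y of fixed_tip in the frame of machine below -0.0605 m and x of sprung_tip in the frame of machine between -0.004 and 0.004 m and x of fixed_tip in the frame of machine between -0.004 and 0.004 m and height (world z) of sprung_tip between 0.071 and 0.099 m and height (world z) of fixed_tip between 0.07 and 0.1 m and linear speed of bar below 0.02 m/s and angle between bar's own y axis and vertical between 1.53 and 1.611 rad); the robot touches nothing.
It fails at once if the bar is pressed on the machine with more than 20 N (contact force between bar and machine above 20 N).
It fails at once if the gripper presses on the machine with more than 20 N (contact force between the fingers and machine above 20 N).
It fails at once if a bystander is moved by more than 30 mm (distance of any of tin, hammer, die from where it was at the start of the episode above 0.03 m).
It also fails if it takes over 45 s, if anything falls off the work surface, if the arm or the gripper's body presses on something with over 40 N, if the wrist force passes 120 N, or if a joint passes its speed limit or range.

## Working session

There is one attempt and no reset: what is moved stays moved. The work goes in short steps, Python scripts to look and compute and a tool call to move; the robot and the scene stay as the last step left them, time stands still between calls to the robot, and variables do not carry over. Pictures are saved under pics/ and viewed, at most 10 in all, crops included, and the job is handed in when it is done.

Besides the shell and the picture viewer there is one more tool, called after ">>>" in YAML: its name, and indented under it one key for each argument. move_arm: Moves the arm, as the interface text tells. Its arguments: {"type":"object","properties":{"moves":{"type":"array","items":{"type":"array","items":{"type":"number"}}},"force":{"type":"number"}},"required":["moves"]}

```bash
ls; mkdir -p pics; python3 - <<'E'
from bench import ctrl, imaging
import cv2
for n in ("top","side"):
    im=imaging.camera(n); cv2.imwrite(f"pics/{n}0.png",cv2.cvtColor(cv2.resize(im,(800,600),interpolation=cv2.INTER_CUBIC),cv2.COLOR_RGB2BGR))
    print(imaging.camera_params(n))
s=ctrl.read_state(); print(s)
E
```

```text
pics
{'camera_matrix': array([[388.8396508 ,   0.        , 273.11107921],
       [  0.        , 388.8396508 , 207.91011456],
       [  0.        ,   0.        ,   1.        ]]), 'rvec': array([ 2.15390803, -2.18246539,  0.18149196]), 'tvec': array([-0.01639102,  0.50453489,  0.95289371])}
{'camera_matrix': array([[481.97949989,   0.        , 279.97355546],
       [  0.        , 481.97949989, 212.98208658],
       [  0.        ,   0.        ,   1.        ]]), 'rvec': array([ 1.0050211 , -2.51524963,  0.9832138 ]), 'tvec': array([0.34773239, 0.28558447, 0.89549869])}
{'t': 0.1, 'joints': array([-1.28010828e+00,  2.21190196e-01,  1.52752006e+00,  1.74483870e-05,
        1.39464452e+00, -1.26107952e-01]), 'qvel': array([-0.0001093 , -0.00086246, -0.00273394,  0.0006059 ,  0.00068777,
       -0.00203259]), 'joint_efforts': array([ 1.21365953e-03, -4.95943916e+01, -3.88520157e+01,  7.01708905e-02,
        5.14484604e-02, -4.67247105e-05]), 'eef_pos': array([ 0.25286168, -0.57097365,  0.22950765]), 'orientation': array([ 9.78363550e-01,  2.06891244e-01, -6.38621434e-05, -8.78787516e-04]), 'contact_force': array([-0.02454907,  0.66531964,  0.09277826]), 'wrist_torque': array([ 0.02648566,  0.03136013, -0.01694121]), 'grasp_force': 0.0, 'gripper_width': 0.9993593633125515}
```

View pics/top0.png

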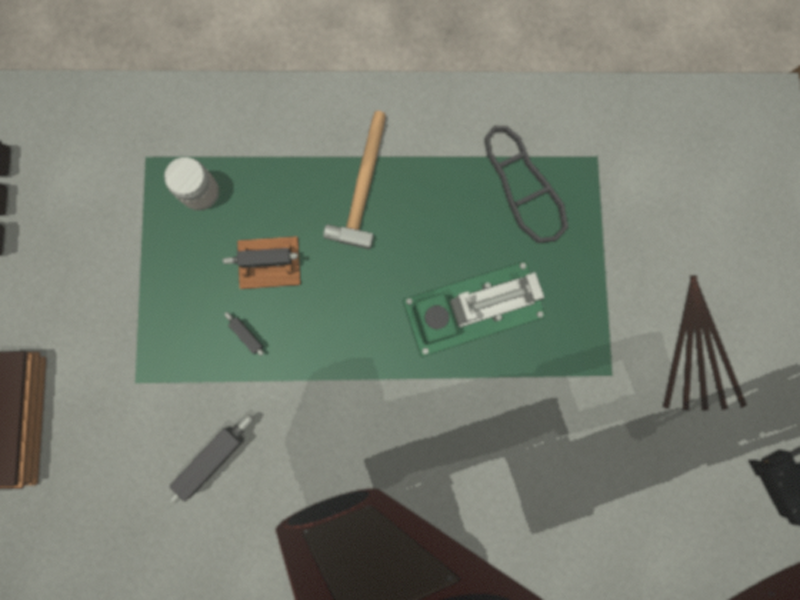

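View pics/side0.png

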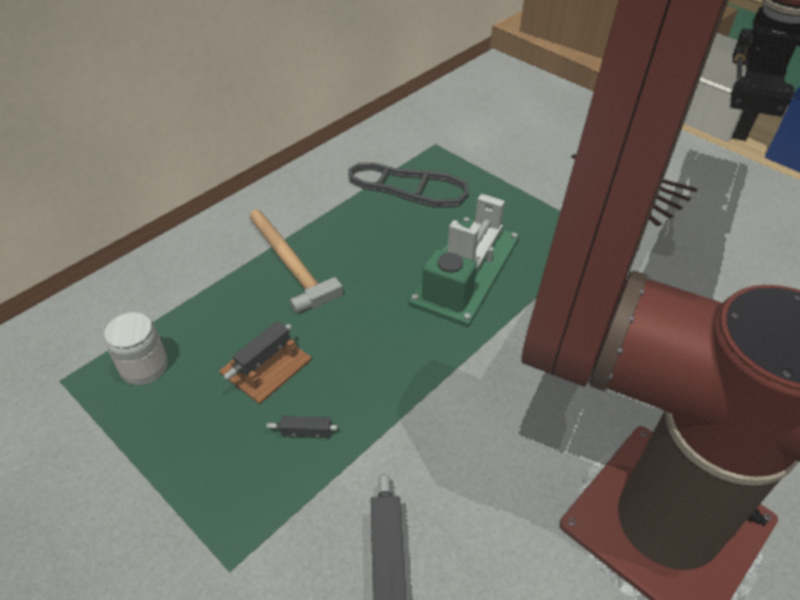

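The top picture shows the cradle with the bar at about (265,258), its long pin to the left end (224,261) and short pin at (300,256). The machine is at about (475,307), with the housing on the left, so its +y points left. The small look-alike is at (245,334) and the large one at (210,460).

```bash
cat > h.py <<'E'
from bench import ctrl, imaging
import cv2, numpy as np
from scipy.spatial.transform import Rotation as Ro
def ray(P,uv,z):
    R=cv2.Rodrigues(P["rvec"])[0]; c=-R.T@P["tvec"]
    d=R.T@np.linalg.inv(P["camera_matrix"])@np.array([*uv,1.]); return c+d*(z-c[2])/d[2]
def proj(P,p): return cv2.projectPoints(np.array(p,float).reshape(-1,3),P["rvec"],P["tvec"],P["camera_matrix"],None)[0].reshape(-1,2)
def save(im,name,box=None,size=(800,600)):
    if box: im=im[box[1]:box[3],box[0]:box[2]]
    cv2.imwrite(name,cv2.cvtColor(cv2.resize(im,size,interpolation=cv2.INTER_CUBIC),cv2.COLOR_RGB2BGR))
E
python3 - <<'E'
from h import *
P=imaging.camera_params("top"); np.set_printoptions(precision=4,suppress=True)
for n,uv,z in [("barL",(224,261),.045),("barR",(300,256),.045),("c",(237,240),.008),("c",(299,236),.008),("c",(301,286),.008),("c",(239,289),.008),
 ("m",(408,301),.014),("m",(524,265),.014),("m",(542,315),.014),("m",(425,352),.014),("die",(525,185),.018),("hh",(349,237),.02)]:
    print(n,ray(P,np.array(uv)*.7,z))
im=imaging.camera("top"); save(im,"pics/mach.png",(275,175,395,265))
save(im,"pics/crad.png",(150,155,222,209))
E
```

```text
barL [0.5697 0.268  0.045 ]
barR [0.5775 0.1354 0.045 ]
c [0.6162 0.2552 0.008 ]
c [0.6229 0.1422 0.008 ]
c [0.5297 0.138  0.008 ]
c [0.5254 0.2497 0.008 ]
m [ 0.4993 -0.056   0.014 ]
m [ 0.5637 -0.2713  0.014 ]
m [ 0.4709 -0.2999  0.014 ]
m [ 0.4068 -0.0847  0.014 ]
die [ 0.7151 -0.2793  0.018 ]
hh [0.6174 0.0499 0.02  ]
```

View pics/mach.png

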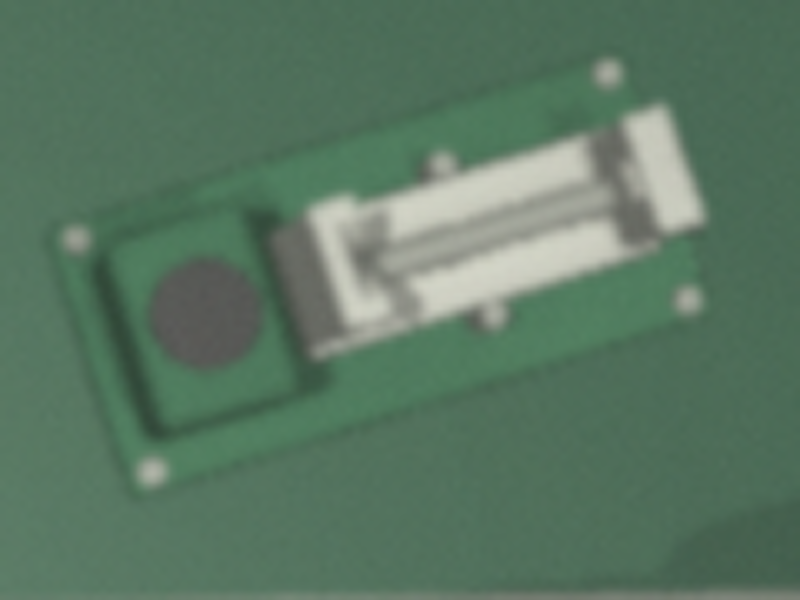

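>>> move_arm:
  moves:
    - [0,0.02,0.037,0.01,0,0,0.07]
    - [0,0.02,0.037,0.01,0,0,0.07]
    - [0,0.02,0.037,0.01,0,0,0.07]
    - [0,0.02,0.037,0.01,0,0,0.07]
    - [0,0.02,0.037,0.01,0,0,0.07]
    - [0,0.02,0.037,0.01,0,0,0.07]
    - [0,0.02,0.037,0.01,0,0,0.07]
    - [0,0.02,0.037,0,0,0,0.07]
    - [0,0.02,0.037,0,0,0,0.07]
    - [0,0.02,0.037,0,0,0,0.07]
    - [0,0,0,0,0,0,0]
    - [0,0,0,0,0,0,0]
  force: 40

```text
t: 1.35
eef_pos: [0.4532, -0.2007, 0.3004]
orientation: [0.848, 0.531, -0.0, -0.0]
contact_force: [-0.1, -0.4, -0.1]
gripper_width: 1.002
grasp_force: 0.0
```

```bash
python3 - <<'E'
from h import *
s=ctrl.read_state(); print(s["eef_pos"],s["orientation"],s["t"])
P=imaging.camera_params("wrist"); np.savez("pics/w1.npz",**P); save(imaging.camera("wrist"),"pics/w1.png")
R=cv2.Rodrigues(P["rvec"])[0]; print(-R.T@P["tvec"],R)
E
```

```text
[ 0.45318143 -0.2006993   0.30035124] [ 8.47588595e-01  5.30653841e-01 -2.67122982e-04 -5.36224658e-05] 1.35
[ 0.48573258 -0.13240628  0.4540122 ] [[ 9.00178470e-01 -4.35521159e-01  2.05301528e-04]
 [-4.18857667e-01 -8.65607368e-01  2.74375909e-01]
 [-1.19318803e-01 -2.47073278e-01 -9.61622493e-01]]
```

View pics/w1.png

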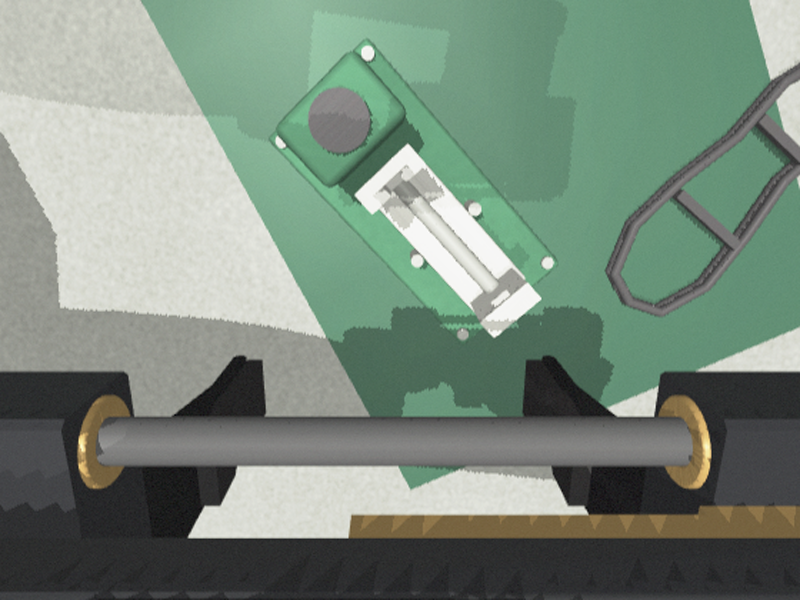

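The wrist picture shows the machine with the base screws at (368,53), (281,142), (548,263) and (463,334). The top of the short cheek is at about (518,305), and the tall cheek with its slot is at about (400,180).

```bash
python3 - <<'E'
from h import *
np.set_printoptions(precision=4,suppress=True)
P=dict(np.load("pics/w1.npz"))
q=[ray(P,np.array(u)*.7,.016) for u in [(368,53),(281,142),(463,334),(548,263)]]
for a in q: print(a)
c=sum(q)/4; d=(q[0]-q[3]+q[1]-q[2])[:2]; th=np.arctan2(-d[0],d[1]); print("th",np.degrees(th),np.linalg.norm(d)/2)
ey=np.array([-np.sin(th),np.cos(th)]); print(c[:2], "origin",c[:2]-.03*ey)
for z in (.086,.096,.106):
    a=[ray(P,np.array(u)*.7,z) for u in [(541,297),(495,336)]]; print(z,np.linalg.norm(a[0]-a[1]),(a[0]+a[1])/2)
im=cv2.imread("pics/w1.png"); cv2.imwrite("pics/w1c.png",cv2.resize(im[120:360,330:570],(600,600),interpolation=cv2.INTER_CUBIC))
E
```

```text
[ 0.4999 -0.0587  0.016 ]
[ 0.4088 -0.0865  0.016 ]
[ 0.4739 -0.297   0.016 ]
[ 0.5641 -0.2702  0.016 ]
th 17.021003234203718 0.22070874425513823
[ 0.4867 -0.1781] origin [ 0.4955 -0.2068]
0.086 0.04350978524365808 [ 0.5172 -0.2759  0.086 ]
0.096 0.042327493316276006 [ 0.5163 -0.272   0.096 ]
0.106 0.04114520138889379 [ 0.5155 -0.2681  0.106 ]
```

View pics/w1c.png

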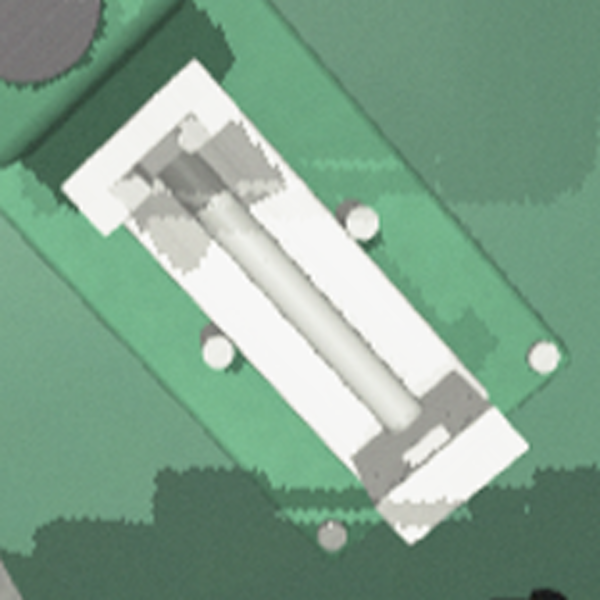

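>>> move_arm:
  moves:
    - [0,0.01,0.038,0,0,0,0.055]
    - [0,0.01,0.038,0,0,0,0.055]
    - [0,0.01,0.038,0,0,0,0.055]
    - [0,0.01,0.038,0,0,0,0.055]
    - [0,0.01,0.038,0,0,0,0.055]
    - [0,0.01,0.038,-0.01,0,0,0.055]
    - [0,0.01,0.038,-0.01,0,0,0.055]
    - [0,0.01,0.038,-0.02,0,0,0.055]
    - [0,0.01,0.038,-0.02,0,0,0.055]
    - [0,0.01,0.038,-0.02,0,0,0]
    - [0,0,0,0,0,0,0]
    - [0,0,0,0,0,0,0]

```text
t: 2.6
eef_pos: [0.5529, 0.1775, 0.2193]
orientation: [0.693, 0.721, -0.001, -0.0]
contact_force: [0.5, -1.0, -0.0]
gripper_width: 0.998
grasp_force: 0.0
```

```bash
python3 - <<'E'
from h import *
s=ctrl.read_state(); print(s["eef_pos"],s["orientation"],s["t"])
P=imaging.camera_params("wrist"); np.savez("pics/w2.npz",**P); save(imaging.camera("wrist"),"pics/w2.png")
E
```

```text
[0.55290626 0.17749286 0.21933845] [ 6.92654063e-01  7.21268807e-01 -1.21695634e-03 -4.19648750e-04] 2.6
```

View pics/w2.png

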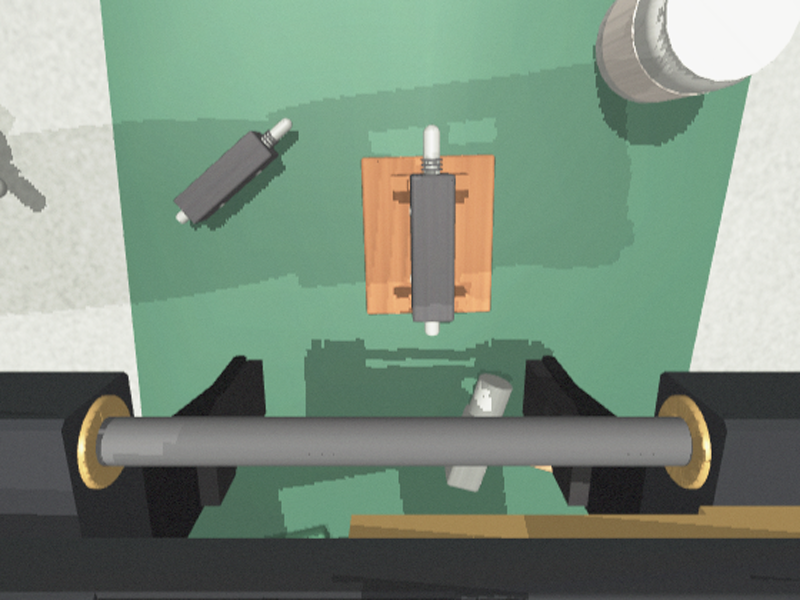

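Wrist picture: bar's long tip is at (432,126), short tip at (432,335), block top corners at (411,176), (455,176), (413,321), (455,321). The tool is now just short of the bar, as intended.

```bash
python3 - <<'E'
from h import *
np.set_printoptions(precision=4,suppress=True)
P=dict(np.load("pics/w2.npz"))
for n,u,z in [("long",(432,126),.045),("short",(432,335),.045),("TL",(411,176),.06),("TR",(455,176),.06),("BL",(413,321),.06),("BR",(455,321),.06)]: print(n,ray(P,np.array(u)*.7,z))
b=[ray(P,np.array(u)*.7,.06) for u in [(411,176),(455,176),(413,321),(455,321)]]
c=sum(b)/4; d=b[0]+b[1]-b[2]-b[3]; print(c,np.degrees(np.arctan2(-d[0],d[1])),np.linalg.norm(d)/2)
s=ctrl.read_state(); y=Ro.from_quat(s["orientation"]).as_matrix(); print("tool y line deg",np.degrees(np.arctan2(y[1,1],y[0,1])))
E
```

```text
long [0.5714 0.2689 0.045 ]
short [0.5794 0.1387 0.045 ]
TL [0.56   0.2404 0.06  ]
TR [0.5853 0.2414 0.06  ]
BL [0.5657 0.1526 0.06  ]
BR [0.5918 0.1538 0.06  ]
[0.5757 0.197  0.06  ] 3.977929829704391 0.08790156798946729
tool y line deg 2.266146615605381
```

>>> move_arm:
  moves:
    - [0,0.006,0.005,-0.02,0,0,0.006]
    - [0,0.006,0.005,-0.02,0,0,0.006]
    - [0,0.006,0.005,-0.02,0,0,0.006]
    - [0,0.005,0.003,-0.02,0,0,0.005]
    - [0,0,0,-0.02,0,0,0]
    - [0,0,0,-0.02,0,0,0]
    - [0,0,0,-0.02,0,0,0]
    - [0,0,0,-0.02,0,0,0]
    - [0,0,0,-0.012,0,0,0]
    - [0,0,0,-0.01,0,0,0]
    - [0,0,0,0,0,0,0]
    - [0,0,0,0,0,0,0]

```text
t: 3.85
eef_pos: [0.5767, 0.1962, 0.0394]
orientation: [0.684, 0.729, 0.0, 0.0]
contact_force: [-0.0, 0.3, 0.8]
gripper_width: 0.999
grasp_force: 0.0
```

>>> move_arm:
  moves:
    - [255,0,0,0,0,0,0]
    - [255,0,0,0,0,0,0]
    - [255,0,0,0,0,0,0]
    - [255,0,0,0,0,0,0]
    - [255,0,0,0,0,0,0]
    - [255,0,0,0,0,0,0]
    - [255,0,0,0,0,0,0]
    - [255,0,0,0,0,0,0]
  force: 40

```text
t: 4.65
eef_pos: [0.576, 0.1965, 0.0385]
orientation: [0.684, 0.729, -0.0, -0.0]
contact_force: [0.2, 0.2, -0.2]
gripper_width: 0.353
grasp_force: 0.0
```

>>> move_arm:
  moves:
    - [255,0,0,0,0,0,0]
    - [255,0,0,0,0,0,0]
    - [255,0,0,0,0,0,0]
    - [255,0,0,0,0,0,0]

```text
t: 5.05
eef_pos: [0.576, 0.1965, 0.0385]
orientation: [0.684, 0.729, -0.0, -0.0]
contact_force: [-0.4, -0.3, -0.3]
gripper_width: 0.298
grasp_force: 40.0
```

>>> move_arm:
  moves:
    - [255,0,0,0.005,0,0,0]
    - [255,0,0,0.01,0,0,0]
    - [255,0,0,0.02,0,0,0]
    - [255,0,0,0.02,0,0,0]
    - [255,0,0,0.02,0,0,0]
    - [255,0,0,0.02,0,0,0]
    - [255,0,0,0.02,0,0,0]
    - [255,0,0,0.02,0,0,0]
    - [255,0,0,0.02,0,0,0]
    - [255,0,0,0.02,0,0,0]
    - [255,0,0,0,0,0,0]
    - [255,0,0,0,0,0,0]

```text
t: 6.25
eef_pos: [0.5762, 0.1965, 0.2139]
orientation: [0.684, 0.729, 0.0, 0.0]
contact_force: [0.4, 0.4, -2.5]
gripper_width: 0.298
grasp_force: 40.0
```

```bash
python3 - <<'E'
from h import *
s=ctrl.read_state(); print(s["eef_pos"],s["orientation"],s["gripper_width"],s["grasp_force"],s["contact_force"],s["wrist_torque"])
P=imaging.camera_params("wrist"); np.savez("pics/w3.npz",**P); save(imaging.camera("wrist"),"pics/w3.png")
T=imaging.camera_params("side"); 
R=Ro.from_quat(s["orientation"]); c=s["eef_pos"]-R.apply([0,0,.008]); 
im=imaging.camera("side")
print(proj(T,c),R.as_matrix())
E
```

```text
[0.57615254 0.19653566 0.21391528] [6.84106587e-01 7.29381838e-01 4.50560840e-04 3.31611635e-04] 0.2984394744837994 39.999969312921166 [ 0.43578632  0.40413576 -2.46242048] [-0.03326487 -0.07381563 -0.04020707]
[[170.54448062 183.95290262]] [[-6.39961365e-02  9.97949540e-01  1.10020628e-03]
 [ 9.97950137e-01  6.39959504e-02  2.03546381e-04]
 [ 1.32720270e-04  1.11097719e-03 -9.99999374e-01]]
```

View pics/w3.png

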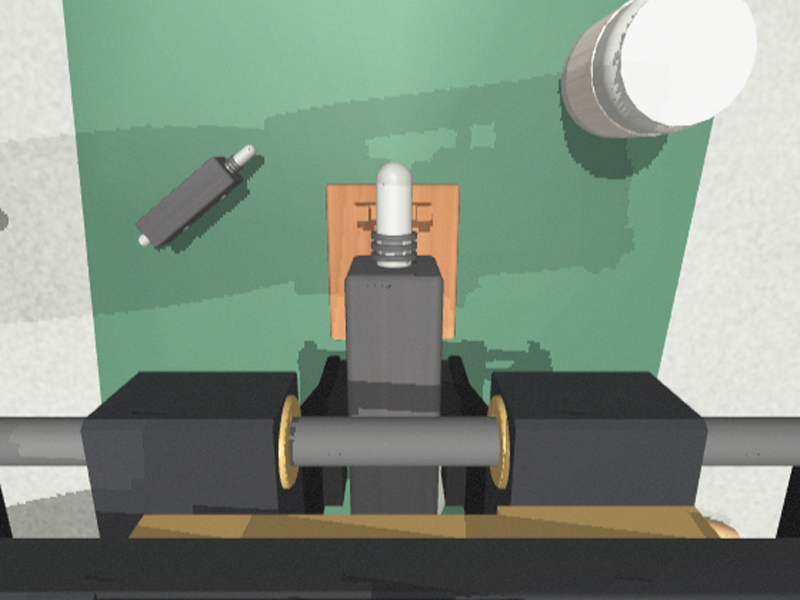

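The bar is held straight. The wrist picture shows its sprung tip at (394,163), the top front edge of the block at row 277 between columns 347 and 441, and the cradle empty below.

```bash
python3 - <<'E'
from h import *
np.set_printoptions(precision=4,suppress=True)
P=dict(np.load("pics/w3.npz")); e=np.array([.57615,.19654,.2139]); R=Ro.from_quat([.6841,.72938,.00045,.00033]).as_matrix()
ey=R[:,0]; ex=R[:,1]
for n,u,z in [("tip",(394,164),.2204),("FL",(347,277),.2354),("FR",(441,277),.2354)]:
    d=ray(P,np.array(u)*.7,z)-e; print(n,"along bar",d@ey,"across",d@ex)
c=e+.0065*np.array([0,0,1]); print("pred tip/front px", proj(P,[c+.073*ey,c+.045*ey+.015*np.array([0,0,1])])/.7)
E
```

```text
tip along bar 0.07278920959522008 across -0.00012334671677882117
FL along bar 0.04501060396944521 across -0.012177473693526657
FR along bar 0.04503105783818209 across 0.01196931477063097
pred tip/front px [[394.4854 163.1899]
 [394.5065 277.0739]]
```

>>> move_arm:
  moves:
    - [255,-0.003,-0.015,0,0,0,0.01]
    - [255,-0.006,-0.03,0,0,0,0.019]
    - [255,-0.007,-0.036,0,0,0,0.02]
    - [255,-0.007,-0.036,0,0,0,0.02]
    - [255,-0.007,-0.036,0,0,0,0.02]
    - [255,-0.007,-0.036,0,0,0,0.02]
    - [255,-0.007,-0.036,0,0,0,0.02]
    - [255,-0.007,-0.036,0,0,0,0.02]
    - [255,-0.007,-0.036,0,0,0,0.02]
    - [255,-0.007,-0.036,-0.01,0,0,0.02]
    - [255,-0.007,-0.036,-0.01,0,0,0.02]
    - [255,-0.004,-0.028,-0.015,0,0,0.02]
    - [255,-0.002,-0.016,-0.015,0,0,0]
    - [255,0,0,0,0,0,0]
    - [255,0,0,0,0,0,0]
    - [255,0,0,0,0,0,0]

```text
t: 7.95
eef_pos: [0.4985, -0.2154, 0.1637]
orientation: [0.596, 0.803, 0.0, -0.0]
contact_force: [0.2, 0.3, -2.0]
gripper_width: 0.297
grasp_force: 40.0
```

```bash
python3 - <<'E'
from h import *
s=ctrl.read_state(); print(s["eef_pos"],s["orientation"],s["contact_force"],s["t"])
y=Ro.from_quat(s["orientation"]).as_matrix(); print("yaw",np.degrees(np.arctan2(y[1,1],y[0,1])))
P=imaging.camera_params("wrist"); np.savez("pics/w4.npz",**P,e=s["eef_pos"],q=s["orientation"]); im=imaging.camera("wrist"); cv2.imwrite("pics/w4raw.png",im[:,:,::-1]); save(im,"pics/w4.png",(160,20,400,200))
E
```

```text
[ 0.49849082 -0.21540389  0.1637449 ] [ 5.95953868e-01  8.03018632e-01  2.52137840e-04 -8.67478138e-06] [ 0.2148041   0.25977206 -2.04102308] 7.95
yaw 16.838671538042213
```

View pics/w4.png

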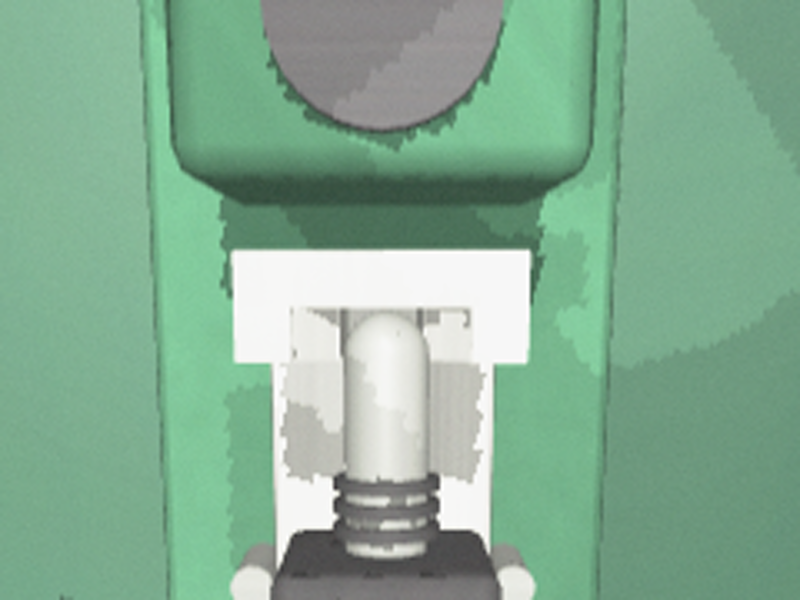

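The crop shows the tall cheek's top from (233,250) to (530,362), with the flared mouth at columns 290–470. The slot's centre is at about column 382, and the pin tip at (387,310) lies nearly over it.

```bash
python3 - <<'E'
from h import *
np.set_printoptions(precision=4,suppress=True)
D=dict(np.load("pics/w4.npz")); e=D["e"]; R=Ro.from_quat(D["q"]).as_matrix(); ey=R[:,0]; ex=R[:,1]
cv=lambda u:np.array([160+u[0]*.3-.35,20+u[1]*.3-.35])
for z in (.122,.127,.132,.137,.142):
    q=[ray(D,cv(u),z) for u in [(233,250),(530,250),(530,362),(233,362)]]
    w=np.linalg.norm(q[0]-q[1]); w2=np.linalg.norm(q[2]-q[3]); dep=np.linalg.norm((q[0]+q[1]-q[2]-q[3])/2)
    c=(q[2]+q[3])/2-e; print(z,w,w2,dep,"inner face along",c@ey,"across",c@ex, "rot",np.degrees(np.arctan2((q[1]-q[0])@ey,(q[1]-q[0])@ex)))
for n,u,z in [("tip",(387,311),e[2]+.0065)]:
    d=ray(D,cv(u),z)-e; print(n,d@ey,d@ex)
# side edges of base, housing for rotation
for a,b,z in [((150,200),(170,580),.014),((622,130),(598,590),.014)]:
    A,B=ray(D,cv(a),z)-e,ray(D,cv(b),z)-e; print("base edge across",A@ex,B@ex)
E
```

```text
0.122 0.04493690946923476 0.04603132782679818 0.016551314392726984 inner face along 0.06510711061901893 across -0.0007427832606232909 rot 0.07902026592504947
0.127 0.04378751933343311 0.04485394480765235 0.016127967132707366 inner face along 0.06538318325009966 across -0.0007299356601325844 rot 0.07902026592505554
0.132 0.04263812919763158 0.04367656178850647 0.015704619872687696 inner face along 0.06565925588118038 across -0.0007170880596419347 rot 0.07902026592505082
0.137 0.04148873906182998 0.04249917876936063 0.015281272612668052 inner face along 0.06593532851226105 across -0.0007042404591511808 rot 0.0790202659250332
0.142 0.04033934892602834 0.04132179575021481 0.014857925352648434 inner face along 0.06621140114334177 across -0.0006913928586605345 rot 0.07902026592503933
tip 0.073522919504813 1.1573782423944163e-05
base edge across -0.05483148898682694 -0.054418817527531416
base edge across 0.054060144279832016 0.0538159800783928
```

>>> move_arm:
  moves:
    - [255,0,-0.002,-0.008,0,0,0]
    - [255,0,0,-0.008,0,0,0]
    - [255,0,0,-0.008,0,0,0]
    - [255,0,0,-0.006,0,0,0]
    - [255,0,0,-0.004,0,0,0]
    - [255,0,0,-0.003,0,0,0]
    - [255,0,0,-0.003,0,0,0]
    - [255,0,0,-0.003,0,0,0]
    - [255,0,0,0,0,0,0]
    - [255,0,0,0,0,0,0]

```text
t: 9.0
eef_pos: [0.4981, -0.2185, 0.1206]
orientation: [0.596, 0.803, 0.0, 0.0]
contact_force: [0.0, -0.3, -1.8]
gripper_width: 0.299
grasp_force: 40.0
```

>>> move_arm:
  moves:
    - [255,0,0,-0.003,0,0,0]
    - [255,0,0,-0.003,0,0,0]
    - [255,0,0,-0.003,0,0,0]
    - [255,0,0,-0.003,0,0,0]
    - [255,0,0,-0.003,0,0,0]
    - [255,0,0,-0.003,0,0,0]
    - [255,0,0,-0.002,0,0,0]
    - [255,0,0,0,0,0,0]
    - [255,0,0,0,0,0,0]

```text
t: 9.9
eef_pos: [0.4981, -0.2185, 0.1006]
orientation: [0.596, 0.803, -0.0, 0.0]
contact_force: [0.7, -0.0, -2.4]
gripper_width: 0.297
grasp_force: 40.0
```

>>> move_arm:
  moves:
    - [255,-0.0006,0.0019,0,0,0,0]
    - [255,-0.0006,0.0019,0,0,0,0]
    - [255,-0.0006,0.0019,0,0,0,0]
    - [255,-0.0006,0.0019,0,0,0,0]
    - [255,-0.0006,0.0019,0,0,0,0]
    - [255,-0.0006,0.0019,0,0,0,0]
    - [255,-0.0005,0.0019,0,0,0,0]
    - [255,-0.0005,0.0019,0,0,0,0]
    - [255,-0.0005,0.0019,0,0,0,0]
    - [255,0,0,0,0,0,0]
    - [255,0,0,0,0,0,0]

```text
t: 11.0
eef_pos: [0.4934, -0.2026, 0.101]
orientation: [0.596, 0.803, -0.001, 0.001]
contact_force: [2.4, -8.0, -4.0]
gripper_width: 0.293
grasp_force: 40.0
```

>>> move_arm:
  moves:
    - [255,0,0,-0.002,0,0,0]
    - [255,0,0,-0.002,0,0,0]
    - [255,0,0,-0.002,0,0,0]
    - [255,0,0,-0.002,0,0,0]
    - [255,0,0,-0.002,0,0,0]
    - [255,0,0,-0.002,0,0,0]
    - [255,0,0,-0.001,0,0,0]
    - [255,0,0,-0.001,0,0,0]
    - [255,0,0,0,0,0,0]

```text
t: 11.9
eef_pos: [0.4941, -0.2028, 0.0877]
orientation: [0.596, 0.803, -0.0, 0.002]
contact_force: [3.1, -6.9, -2.4]
gripper_width: 0.294
grasp_force: 40.0
```

>>> move_arm:
  moves:
    - [255,0,0,-0.001,0,0,0]
    - [255,0,0,-0.001,0,0,0]
    - [255,0,0,-0.001,0,0,0]
    - [255,0,0,0,0,0,0]

```text
t: 12.3
eef_pos: [0.4941, -0.2028, 0.0846]
orientation: [0.596, 0.803, -0.0, 0.002]
contact_force: [2.8, -7.6, -1.0]
gripper_width: 0.301
grasp_force: 40.0
```

>>> move_arm:
  moves:
    - [255,0,0,-0.001,0,0,0]
    - [255,0,0,-0.001,0,0,0]
    - [255,0,0,0,0,0,0]

```text
t: 12.6
eef_pos: [0.4941, -0.2028, 0.0826]
orientation: [0.596, 0.803, -0.0, 0.002]
contact_force: [2.4, -6.7, -2.8]
gripper_width: 0.294
grasp_force: 40.0
```

>>> move_arm:
  moves:
    - [255,0,0,-0.001,0,0,0]
    - [255,0,0,-0.001,0,0,0]
    - [255,0,0,0,0,0,0]

```text
t: 12.9
eef_pos: [0.4942, -0.2028, 0.0807]
orientation: [0.596, 0.803, -0.0, 0.002]
contact_force: [1.5, -7.1, -2.0]
gripper_width: 0.292
grasp_force: 40.0
```

>>> move_arm:
  moves:
    - [255,0,0,-0.001,0,0,0]
    - [255,0,0,-0.001,0,0,0]
    - [255,0,0,0,0,0,0]

```text
t: 13.2
eef_pos: [0.4942, -0.2029, 0.0787]
orientation: [0.596, 0.803, -0.0, 0.002]
contact_force: [3.0, -7.2, -2.2]
gripper_width: 0.294
grasp_force: 40.0
```

>>> move_arm:
  moves:
    - [255,0,0,-0.001,0,0,0]
    - [255,0,0,-0.001,0,0,0]
    - [255,0,0,0,0,0,0]

```text
t: 13.5
eef_pos: [0.4942, -0.2029, 0.0767]
orientation: [0.596, 0.803, -0.0, 0.002]
contact_force: [2.2, -7.4, -2.3]
gripper_width: 0.298
grasp_force: 40.0
```

>>> move_arm:
  moves:
    - [255,0,0,-0.001,0,0,0]
    - [255,0,0,-0.001,0,0,0]
    - [255,0,0,0,0,0,0]

```text
t: 13.8
eef_pos: [0.4942, -0.2029, 0.0747]
orientation: [0.596, 0.803, -0.0, 0.002]
contact_force: [2.9, -7.3, -2.8]
gripper_width: 0.297
grasp_force: 40.0
```

>>> move_arm:
  moves:
    - [255,0,0,-0.001,0,0,0]
    - [255,0,0,0,0,0,0]

```text
t: 14.0
eef_pos: [0.4944, -0.203, 0.0741]
orientation: [0.596, 0.803, -0.0, 0.002]
contact_force: [1.6, -7.8, 1.1]
gripper_width: 0.299
grasp_force: 40.0
```

>>> move_arm:
  moves:
    - [255,0,0,-0.001,0,0,0]
    - [255,0,0,0,0,0,0]

```text
t: 14.2
eef_pos: [0.4946, -0.2033, 0.0736]
orientation: [0.596, 0.803, -0.0, 0.003]
contact_force: [1.1, -6.5, 3.5]
gripper_width: 0.295
grasp_force: 40.0
```

>>> move_arm:
  moves:
    - [255,0,0,0.001,0,0,0]
    - [255,0.0003,-0.001,0,0,0,0]
    - [255,0.0003,-0.001,0,0,0,0]
    - [255,0.0003,-0.001,0,0,0,0]
    - [255,0.0003,-0.001,0,0,0,0]
    - [255,0,0,0,0,0,0]

```text
t: 14.8
eef_pos: [0.4955, -0.2068, 0.074]
orientation: [0.596, 0.803, -0.0, 0.002]
contact_force: [1.7, -5.7, 0.6]
gripper_width: 0.292
grasp_force: 40.0
```

>>> move_arm:
  moves:
    - [255,0.0003,-0.001,0,0,0,0]
    - [255,0.0003,-0.001,0,0,0,0]
    - [255,0.0003,-0.001,0,0,0,0]
    - [255,0,0,0,0,0,0]

```text
t: 15.2
eef_pos: [0.4962, -0.2095, 0.0739]
orientation: [0.596, 0.803, 0.0, 0.002]
contact_force: [1.7, -5.1, 1.0]
gripper_width: 0.296
grasp_force: 40.0
```

>>> move_arm:
  moves:
    - [255,0.0003,-0.001,0,0,0,0]
    - [255,0.0003,-0.001,0,0,0,0]
    - [255,0,0,0,0,0,0]

```text
t: 15.5
eef_pos: [0.4965, -0.2109, 0.0735]
orientation: [0.596, 0.803, 0.0, 0.001]
contact_force: [2.3, -3.3, 3.5]
gripper_width: 0.294
grasp_force: 40.0
```

>>> move_arm:
  moves:
    - [255,0.0003,-0.001,0,0,0,0]
    - [255,0,0,0,0,0,0]
    - [255,0,0,0,0,0,0]

```text
t: 15.8
eef_pos: [0.4965, -0.2115, 0.0731]
orientation: [0.596, 0.803, 0.0, 0.001]
contact_force: [2.9, -3.4, 5.9]
gripper_width: 0.301
grasp_force: 40.0
```

>>> move_arm:
  moves:
    - [255,0,0,0.001,0,0,0]
    - [255,0,0,0,0,0,0]

```text
t: 16.0
eef_pos: [0.4959, -0.2113, 0.0735]
orientation: [0.596, 0.803, -0.0, -0.0]
contact_force: [3.6, -5.5, 3.3]
gripper_width: 0.298
grasp_force: 40.0
```

>>> move_arm:
  moves:
    - [255,0.0003,-0.001,0,0,0,0]
    - [255,0,0,0,0,0,0]
    - [255,0,0,0,0,0,0]

```text
t: 16.3
eef_pos: [0.4962, -0.2123, 0.0734]
orientation: [0.596, 0.803, 0.0, -0.0]
contact_force: [2.6, -3.8, 3.0]
gripper_width: 0.296
grasp_force: 40.0
```

```bash
python3 - <<'E'
from h import *
s=ctrl.read_state(); print(s["eef_pos"],s["orientation"],s["contact_force"],s["wrist_torque"],s["t"])
save(imaging.camera("wrist"),"pics/w5.png")
im=imaging.camera("side"); save(im,"pics/s5.png",(280,120,380,195))
E
```

```text
[ 0.49615708 -0.21234625  0.07343581] [ 5.96328085e-01  8.02740806e-01  1.23929769e-05 -1.17889518e-04] [ 2.64392086 -3.78557486  2.99563153] [-0.24791805 -0.49466667 -0.11341899] 16.3
```

View pics/s5.png

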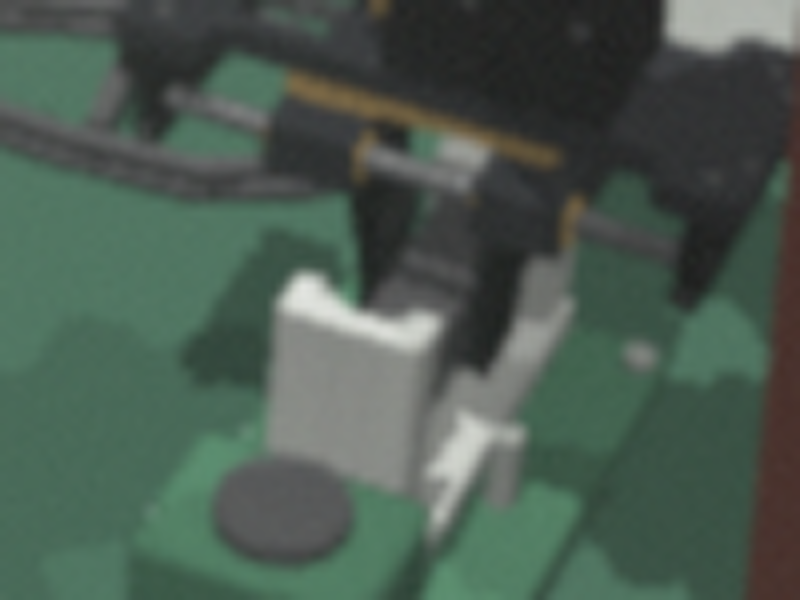

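The side crop shows the bar held between the cheeks behind the tall cheek, at about (430,270). The block looks level and close to its seated depth, so I am releasing it and retracting.

>>> move_arm:
  moves:
    - [255,0,0,0.0005,0,0,0]
    - [255,0,0,0,0,0,0]
    - [150,0,0,0,0,0,0]
    - [120,0,0,0,0,0,0]
    - [90,0,0,0,0,0,0]
    - [90,0,0,0,0,0,0]
    - [90,0,0,0,0,0,0]
    - [90,0,0,0,0,0,0]

```text
t: 17.2
eef_pos: [0.4961, -0.2123, 0.0739]
orientation: [0.596, 0.803, -0.0, -0.0]
contact_force: [0.1, -0.2, -0.1]
gripper_width: 0.636
grasp_force: 0.0
```

>>> move_arm:
  moves:
    - [90,0,0,0.005,0,0,0]
    - [90,0,0,0.01,0,0,0]
    - [90,0,0,0.02,0,0,0]
    - [90,0,0,0.02,0,0,0]
    - [90,0,0,0.02,0,0,0]
    - [90,0,0,0.02,0,0,0]
    - [90,-0.01,-0.02,0.02,0,0,0]
    - [90,-0.01,-0.02,0.02,0,0,0]
    - [90,0,0,0,0,0,0]
    - [90,0,0,0,0,0,0]

```text
t: 18.2
eef_pos: [0.4765, -0.2527, 0.21]
orientation: [0.597, 0.802, 0.0, 0.001]
contact_force: [-0.0, 0.1, -0.0]
gripper_width: 0.65
grasp_force: 0.0
```

```bash
python3 - <<'E'
from h import *
s=ctrl.read_state(); print(s["eef_pos"],s["orientation"],s["t"])
P=imaging.camera_params("wrist"); np.savez("pics/w6.npz",**P)
a=imaging.camera("wrist"); 
save(a,"pics/w6.png",(160,80,400,280),(720,600))
E
```

```text
[ 0.47648984 -0.25266791  0.20997253] [5.96822039e-01 8.02373141e-01 2.34671060e-04 8.60343811e-04] 18.2
```

View pics/w6.png

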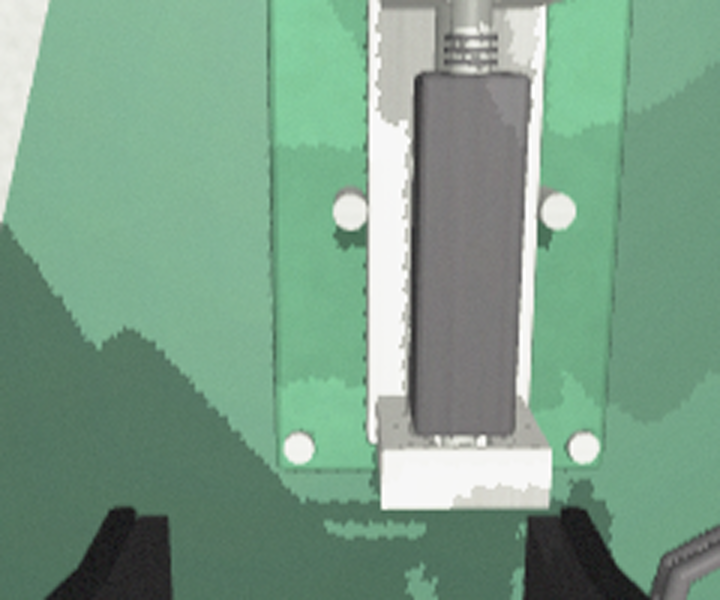

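The crop shows the bar seated between the cheeks. The block's top corners are at (417,76), (530,76), (412,433) and (515,433), and the short pin disappears into the short cheek.

```bash
python3 - <<'E'
from h import *
np.set_printoptions(precision=4,suppress=True)
D=dict(np.load("pics/w6.npz")); th=np.radians(16.9); ey=np.array([-np.sin(th),np.cos(th),0]); ex=np.array([np.cos(th),np.sin(th),0])
cv=lambda u:np.array([160+u[0]/3-.33,80+u[1]/3-.33])
q=[ray(D,cv(u),.0955) for u in [(417,76),(530,76),(412,433),(515,433)]]; o=np.array([.495,-.2067,.0955])
for a in q: print((a-o)@ex,(a-o)@ey)
for z in (.086,.092,.098):
  for u in [(381,508),(550,508),(381,448),(548,448)]: a=ray(D,cv(u),z)-o; print(z,a@ex,a@ey)
E
```

```text
-0.014494858980542353 0.038164022932553075
0.011765085889796256 0.03811524107594609
-0.014420730202374592 -0.04891739756912013
0.011746046024194955 -0.04898622366716782
0.086 -0.021837882501571575 -0.07307757417379533
0.086 0.023505917844338396 -0.0732050480314336
0.086 -0.021947849166389696 -0.05611480183744391
0.086 0.022154215086962553 -0.056232374158471966
0.092 -0.02204230746236728 -0.07068816170986245
0.092 0.022321434912928154 -0.07081288035577894
0.092 -0.02214989731479791 -0.054092021638674936
0.092 0.02099894777160492 -0.054207052759153655
0.098 -0.022246732423162968 -0.0682987492459295
0.098 0.021136951981517944 -0.0684207126801242
0.098 -0.02235194546320611 -0.052069241439905906
0.098 0.019843680456247157 -0.052181731359835365
```

```bash
python3 -c "
from bench import ctrl; print(ctrl.close_job())"
```

```text
the job is handed in; nothing more can be done
None
```

The bar is back in the machine: short pin in the blind hole, sprung pin down by the slot floor, level and released as far as the last picture shows. The job was handed in at about 18 s, and no verdict came back.

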